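Stow the spray can in its bay

ROBOT

A 6-joint arm with a two-finger parallel gripper is mounted at the origin on the work surface. World frame = base frame: x ahead of the robot, y to its left, z up, the work surface at z = 0. Lengths are in m, angles in degrees, forces in N, time in s.
With the tool pointing down it reaches from about 0.275 to 0.85 m from the base axis. Payload 5.2 kg.
Tool frame: the origin (TCP) lies at the centre of the arm's flange, where the gripper is bolted on; the fingertips stand 173 mm ahead of it and the grasp point (between the pads) lies 155 mm ahead of it (r.grip_point_offset is the distance from the TCP to the grasp point, in m); z points along the fingers, y is the direction in which the jaws open and shut (so a half turn about z gives the same grasp; the last joint's range is limited). The gripper opens to 85 mm and grips with 20 to 120 N. Pads are 22 mm wide; open, the fingers measure 114 mm over their backs; the gripper's body (76 mm by 85 mm) begins 54 mm behind the grasp point. The pads swing forward as they close: fully open they stand 13 mm farther back than shut.
Start: joints at [-79.229, 14.817, 87.949, -0, 77.235, -11.62], TCP at [0.21, -0.509, 0.405] pointing down, gripper open.
Joint ranges: [-179.93, 179.93], [-52.35, 119.4], [10.71, 147.94], [-69.91, 249.91], [12.55, 155.21], [-178.61, 178.61]. Speed limits (degrees/s): [147.25, 147.25, 180, 180, 180, 180].

INTERFACE

Orientations are given as a 3x3 rotation matrix whose columns are the frame's x, y, z axes.
In Python, from workcell import r gives the robot as it stands. The module is installed in compiled form; this text tells all that it offers.
- The arm moves only by the shell command python3 -m handwheel 'ROWS' [OPENING] [FORCE]. ROWS is a JSON object of lists of equal length, an entry for each row: "travel": the shift along the world's x, y, z in mm, a list of three; "rot": the turn, a rotation vector about the world's x, y, z in degrees, a list of three. In form: {"travel": [[dx, dy, dz], ...], "rot": [[wx, wy, wz], ...]}. A call has 1 to 12 rows; each row shifts and turns the commanded pose from where the row before left it; what a row does not reach is not made up. A row lasts 1/8 s, in which the tool goes at most 62.5 mm and 10.7 degrees, less where a joint would pass 70% of its speed; a pose out of reach is approached as far as the arm can. A call with a gripper value outside its range is refused whole. OPENING is the closure, from 0 (fully open) to 1 (shut), set as the call begins (- or left out, the last holds). The fingers move at their own pace and stop on an object; FORCE is the grip in N (left out, the last holds). Time passes only in rows, so rows that do not move let the fingers close. It gives the time, the measured TCP pose, the force and the opening at its end, in the units of the state.
- r.sense(): the state, without advancing time (a new reading comes with each control period).
- r.get_image(name): name is "side" or "top"; returns a dict with "frame" (480x640x3 uint8, blue, green, red), "vfov" (degrees; the focal length in pixels is half the picture's height over the tangent of half this angle, whatever the lens; pixels are square), "cx", "cy" (the principal point, pixels), "D" ([k1, k2, p1, p2, k3] as OpenCV has them; the pictures are not rectified), "R" (3x3) and "t" (3): a world point X has camera coordinates R X + t. Camera axes: x right, y down, z forward; pixel columns grow to the right and rows downward; lengths in m; the calibration is good to about 2 mm. A picture is of the moment at which its call begins. There is no depth.
- r.sign_off(): hands the job in, once; it reports no verdict.
The state is a dict: "t": time; "joint_pos": joint angles; "joint_vel": joint speeds; "tau": joint torques, N m; "ee_pos": TCP position; "tool_rot": TCP orientation; "contact_force": force on the tool from outside, world axes, zero at the start; "ft_torque": the same for the moment, N m; "gripper_width": opening from 0.0 (shut) to 1.0 (fully open).
Only numpy, scipy, OpenCV 4.12 (cv2) and the standard library are available. Lean on these libraries where they do the work, as an engineer would, in place of code of your own. Each camera call takes 0.05 s, during which the arm holds its last target. There are 200 camera calls.

TASK

Put the tall spray can away: touching only its lower half, push it near the foot so that it slides over the plank, standing all the way and never lifted or tipped, in between the two rails until you feel it bear on the spring stop at the back. Lean it there for half a second or more with a light push of about 7 newtons, never over 12, then let go and swing the keeper bar fully shut across the mouth behind it, leaving the other loose things on the plank where they are.

Things in the scene. Friction and masses are not known exactly. Their poses are not given: they have to be found in the camera images.
- can: Spray can: plain aluminium cylinder 66 mm in diameter, straight to 150 mm, grey cap, 200 mm tall, 0.3 to 0.6 kg. Origin: centre of its underside, z up. It stands on the plank outside the bay's mouth, 95 to 125 mm from it. Friction on the plank about 0.5 to 0.7: sliding takes 1.5 to 4.5 N, and pushed higher than about 45 mm above the plank it may topple.
- can_top: The upper half of the can (from 100 mm up, with shoulder and spray cap), which neither fingers nor arm may touch. Origin: on the can's axis, 100 mm above its underside.
- rack: Bay fixed to the plank: two steel rails 22 mm high, 12 mm thick, 76 mm apart inside, 200 mm long, no floor (the can slides on the plank). Origin: on the plank, middle of the mouth; x runs into the bay along the rails (roughly to the robot's left), y left of that, z up. Flared lips, as high, widen the mouth to about 100 mm at 30 mm outside the origin.
- end_block: Block 100 mm wide, 75 high at the bay's back. Origin: on the plank, middle of its front face, 190 mm into the bay; axes as rack. Carries the stop: black pad 56 mm wide, 15 to 59 mm up, facing the mouth on a hand-set rigid spindle. The setting is not measured: the pad's face is 95 to 150 mm inside the mouth, to be found by feel. The pad is sprung: 4 N per mm, 6 mm travel.
- keeper (a joint): Keeper bar's angle, rad: 0 = shut, straight across the mouth; grows as it swings out of the bay and round to the far side (1.57 = along -x of the rack, 2.9 = end of travel). Hinge: vertical axis at rack x 0, y -60 mm; bar's direction in the rack frame is at 1.57 + angle from x. Bar 12 mm thick, 26 to 36 mm above the plank, 110 mm long; stays where left (friction 0.12 N m).
- keeper_tip (a point): Centre of the bar's free end at the foot of its black upright grip peg (12 mm in diameter, from 31 to 61 mm above the plank), 104 mm from the hinge, 31 mm above the plank.
- parts_bin: Bystander: black flip-top parts bin, 140 x 160 x 90 mm plus lid, fixed. Origin: centre of its underside.
- charger: Bystander, to be left alone: white charger box, 100 x 150 x 70 mm, origin centre of its underside.
- screwdriver: Bystander, to be left alone: red-handled screwdriver lying on the plank, about 200 mm long along its x. Origin near its middle.
- spanner: Bystander, to be left alone: chrome ring spanner lying flat, 180 mm long along its x, 9 mm thick. Origin at its middle.
- bolt_cup: Bystander, to be left alone: clear cup with three steel bolts, 72 mm across the rim, 85 mm high, standing beside the bay. Origin: centre of its underside.
- grease_tin: Bystander, to be left alone: low round tin, 79 mm in diameter, 62 mm high. Origin: centre of its underside.
Things that resemble listed ones, but are neither listed nor needed, are in the scene too. Of the things like the can, leave any that is yellow; of the rest the larger one is meant.

How it is judged:
By the outcome, as a careful person would: the job done as asked, in the order asked, and still so for the second after the job is handed in, with the robot touching nothing.
It also fails if it takes over 70 s, if anything falls off the work surface, if the arm or the gripper's body presses on something with over 40 N, if the wrist force passes 120 N, or if a joint passes its speed limit or range.

## Working session

There is one attempt and no reset: what is moved stays moved. The work goes in short steps, Python scripts to look and compute and a shell command to move; the robot and the scene stay as the last step left them, time stands still between calls to the robot, and variables do not carry over. Pictures are saved under pics/ and viewed, about 8 in all and at most 12, crops included, and the job is handed in when it is done.

```bash
mkdir -p pics
cat > h.py <<'E'
import numpy as np, cv2, pickle
from workcell import r
def snap(n,tag):
    d=r.get_image(n); cv2.imwrite(f'pics/{tag}.png',d['frame']); pickle.dump(d,open(f'{tag}.pkl','wb')); return d
def load(tag): return pickle.load(open(f'{tag}.pkl','rb'))
def K(d):
    f=240/np.tan(np.radians(d['vfov']/2)); return np.array([[f,0,d['cx']],[0,f,d['cy']],[0,0,1.]])
def ray(d,u,v):
    p=cv2.undistortPoints(np.array([[[u,v]]],float),K(d),np.array(d['D'],float))[0,0]
    R=np.array(d['R']);t=np.array(d['t']); return -R.T@t, R.T@np.array([p[0],p[1],1])
def at(d,u,v,z):
    o,w=ray(d,u,v); return o+w*(z-o[2])/w[2]
def proj(d,X):
    R=np.array(d['R']); X=np.atleast_2d(np.array(X,float))
    return cv2.projectPoints(X,cv2.Rodrigues(R)[0],np.array(d['t'],float),K(d),np.array(d['D'],float))[0][:,0]
E
python3 - <<'E'
from h import *
for n in('top','side'):
    d=snap(n,n+'0'); print(n,d['vfov'],d['D'],-np.array(d['R']).T@np.array(d['t']))
s=r.sense(); print(s['t'],s['ee_pos'],s['tool_rot'],s['contact_force'],r.grip_point_offset)
E
```

```text
top 55.48998925817403 [-0.10854302  0.          0.          0.          0.        ] [ 0.4725758  -0.02752759  1.19975786]
side 53.478693568687 [-0.01048922  0.          0.          0.          0.        ] [ 0.52019527 -0.83601219  0.82804359]
0.1 [ 0.20950986 -0.5083295   0.40394905] [[ 9.24590892e-01  3.80961404e-01 -3.02015192e-04]
 [ 3.80961376e-01 -9.24589547e-01  1.61225442e-03]
 [ 3.34966616e-04 -1.60573187e-03 -9.99998655e-01]] [ 0.53467359 -0.34348065 -0.50758538] 0.1547
```

View pics/top0.png

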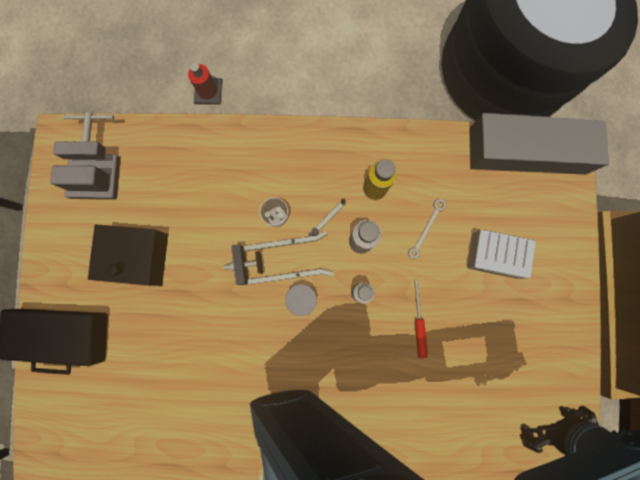

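View pics/side0.png

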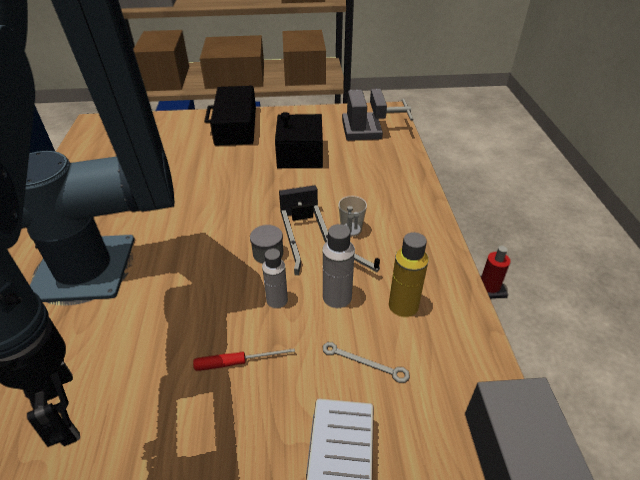

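Candidates in the top view: yellow can (380,178), excluded; large aluminium can (366,237); small one (363,293). I choose the large one at (366,237), which is at (338,270) in the side view. Next, a close crop of each view.

Run:
```python
from h import *
a=load('top0')['frame'][180:330,215:415]; cv2.imwrite('pics/c1.png',cv2.resize(a,None,fx=4,fy=4,interpolation=cv2.INTER_CUBIC))
a=load('side0')['frame'][170:320,240:440]; cv2.imwrite('pics/c2.png',cv2.resize(a,None,fx=4,fy=4,interpolation=cv2.INTER_CUBIC))
```

```text
(no output)
```

View pics/c1.png

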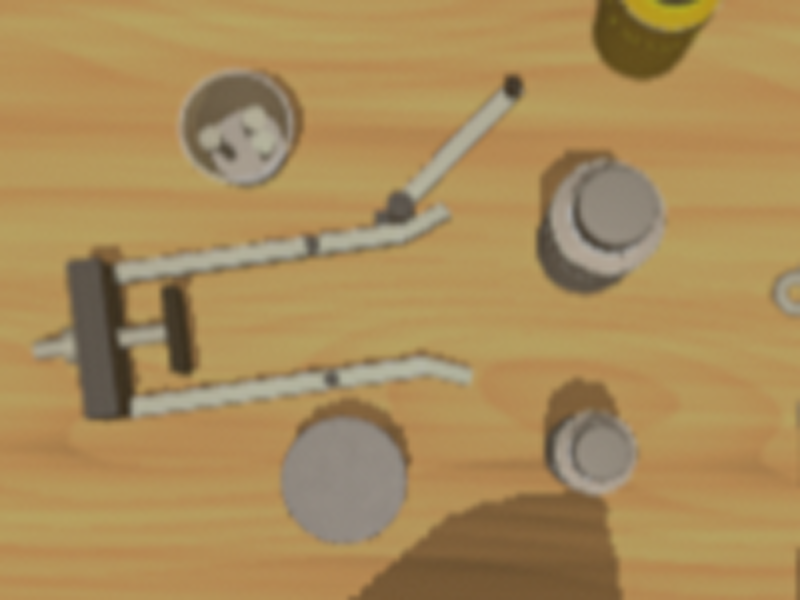

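View pics/c2.png

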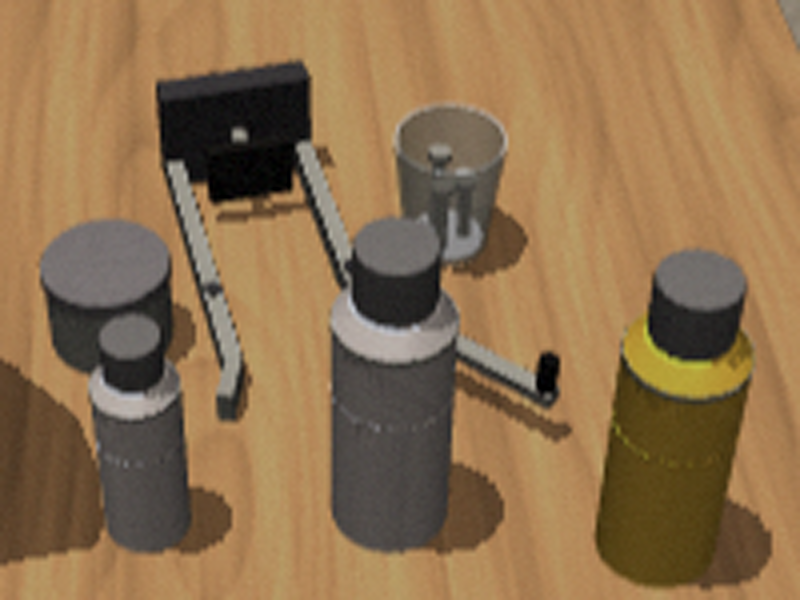

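The close crop confirms the plain aluminium can: cap at crop (620,206), next to the bay's mouth. The rails run from about (118,272) to (402,233) and from (133,407) to (425,362). The peg top is at (513,85) and the hinge at (398,206).

Run:
```python
from h import *
d=load('top0'); s=load('side0')
P=lambda x,y,z:at(d,215+x/4-.4,180+y/4-.4,z)
S=lambda x,y,z:at(s,240+x/4-.4,170+y/4-.4,z)
np.set_printoptions(precision=4,suppress=True)
a,b=P(118,272,.022),P(402,233,.022); c,e=P(133,407,.022),P(425,362,.022)
print('railU',a,b,'railL',c,e, np.degrees(np.arctan2(*(a-b)[1::-1])),np.degrees(np.arctan2(*(c-e)[1::-1])),np.linalg.norm(a-b),np.linalg.norm(c-e),)
print('hinge',P(398,206,.036),'peg',P(513,85,.061),'cap',P(620,206,.2),S(397,245,.2),'peg side',S(548,360,.061))
print('block face top corners',P(110,263,.075),P(128,416,.075),'pad',P(187,288,.059),P(193,372,.059))
print('foot front side',S(390,550,0),'cup',P(240,127,.085),'tin',P(345,480,.062),S(105,262,.062),'yellow foot',S(655,580,0),'smallcan foot',S(147,548,0))
print('yellow near pt', P(640,78,0))
```

```text
railU [0.5759 0.1721 0.022 ] [ 0.6062 -0.0117  0.022 ] railL [0.4888 0.1587 0.022 ] [ 0.5229 -0.0288  0.022 ] 99.3751955837598 100.32423146324005 0.1862718548772339 0.19058067766965725
hinge [ 0.622  -0.0088  0.036 ] peg [ 0.6981 -0.08    0.061 ] cap [ 0.6043 -0.1342  0.2   ] [ 0.6056 -0.1358  0.2   ] peg side [ 0.6999 -0.0847  0.061 ]
block face top corners [0.5767 0.1683 0.075 ] [0.4824 0.1532 0.075 ] pad [0.5637 0.1218 0.059 ] [0.5112 0.116  0.059 ]
foot front side [ 0.6034 -0.1655  0.    ] cup [0.6625 0.0896 0.085 ] tin [0.4468 0.0189 0.062 ] [0.4485 0.016  0.062 ] yellow foot [ 0.7456 -0.1969  0.    ] smallcan foot [ 0.4689 -0.1542  0.    ]
yellow near pt [ 0.7174 -0.1678 -0.    ]
```

```bash
python3 -m handwheel '{"travel":[[36,14,-6],[36,14,-6],[36,14,-6],[36,14,-6],[36,14,-6],[36,14,-6],[36,14,-6],[36,14,-6],[36,14,-6],[36,14,-6],[36,14,-6],[34,18,-6]],"rot":[[0,0,9.6],[0,0,9.6],[0,0,9.6],[0,0,9.6],[0,0,9.6],[0,0,9.6],[0,0,9.6],[0,0,9.8],[8.87,1.49,0],[8.87,1.49,0],[8.87,1.49,0],[8.87,1.49,0]]}' 0.58 20
python3 - <<'E'
from h import *
np.set_printoptions(precision=3,suppress=True)
s=r.sense(); print(s['joint_pos'],s['tool_rot'])
E
```

```text
t: 1.6
ee_pos: [0.6406, -0.3363, 0.332]
tool_rot: [[-0.131, 0.986, -0.098], [0.796, 0.164, 0.583], [0.592, -0.002, -0.806]]
contact_force: [0.2, 0.4, -0.5]
gripper_width: 0.422
[-41.893  44.382  54.586  22.988 109.359 -49.11 ] [[-0.131  0.986 -0.098]
 [ 0.796  0.164  0.583]
 [ 0.592 -0.002 -0.806]]
```

```bash
python3 -m handwheel '{"travel":[[0,0,-24],[0,0,-24],[0,0,-24],[0,0,-24],[0,0,-24],[0,0,-24],[0,0,-24],[0,0,-15],[0,0,0],[0,0,0]],"rot":[[8.87,1.49,0],[0,0,0],[0,0,0],[0,0,0],[0,0,0],[0,0,0],[0,0,0],[0,0,0],[0,0,0],[0,0,0]]}'
python3 - <<'E'
from h import *
np.set_printoptions(precision=3,suppress=True)
s=r.sense(); print(s['joint_pos'])
d=snap('side','s1')
t=snap('top','t1')
a=np.hstack([cv2.resize(d['frame'][170:400,200:460],None,fx=1.54,fy=1.54),cv2.resize(t['frame'][150:380,250:510],None,fx=1.54,fy=1.54)])
cv2.imwrite('pics/m1.png',a); print(a.shape)
E
```

```text
t: 2.85
ee_pos: [0.6398, -0.3367, 0.1505]
tool_rot: [[-0.115, 0.986, -0.116], [0.699, 0.164, 0.697], [0.706, -0.001, -0.708]]
contact_force: [0.6, 0.2, 1.4]
gripper_width: 0.416
[-42.89   56.047  60.096  26.05  100.962 -55.997]
(354, 800, 3)
```

View pics/m1.png

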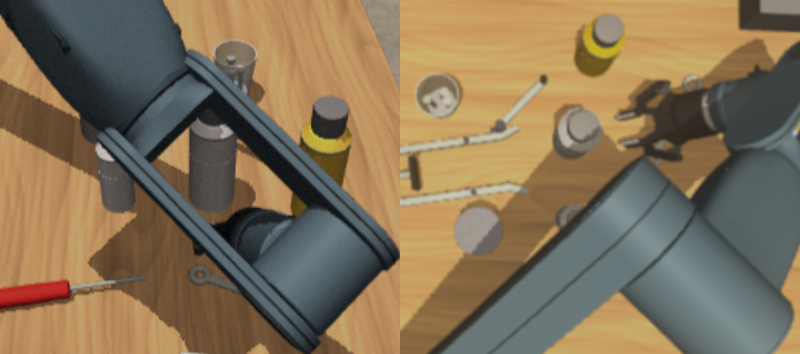

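The open fingers (crop 625,115 and 625,145) are lined up behind the large can (575,140). The forearm is well above the small can. I'll lower 2 mm and close in slowly.

```bash
python3 -m handwheel '{"travel":[[-0.8,4.9,-2],[-0.8,4.9,0],[-0.8,4.9,0],[-0.8,4.9,0],[-0.8,4.9,0],[-0.8,4.9,0],[-0.8,4.9,0],[-0.4,2.5,0],[0,0,0]],"rot":[[0,0,0],[0,0,0],[0,0,0],[0,0,0],[0,0,0],[0,0,0],[0,0,0],[0,0,0],[0,0,0]]}';  python3 -m handwheel '{"travel":[[-0.3,2,0],[-0.3,2,0],[-0.3,2,0],[-0.3,2,0],[-0.3,2,0]],"rot":[[0,0,0],[0,0,0],[0,0,0],[0,0,0],[0,0,0]]}'
```

```text
t: 4.08
ee_pos: [0.6335, -0.2995, 0.1477]
tool_rot: [[-0.115, 0.986, -0.117], [0.698, 0.164, 0.697], [0.707, -0.002, -0.707]]
contact_force: [0.4, -0.7, -0.1]
gripper_width: 0.418
t: 4.7
ee_pos: [0.632, -0.2896, 0.1477]
tool_rot: [[-0.115, 0.986, -0.117], [0.698, 0.164, 0.697], [0.707, -0.002, -0.707]]
contact_force: [-0.4, -0.2, 0.0]
gripper_width: 0.423
```

```bash
python3 -m handwheel '{"travel":[[-0.3,2,0],[-0.3,2,0],[-0.3,2,0],[0,0,0]],"rot":[[0,0,0],[0,0,0],[0,0,0],[0,0,0]]}';  python3 -m handwheel '{"travel":[[-0.3,2,0],[-0.3,2,0],[-0.3,2,0]],"rot":[[0,0,0],[0,0,0],[0,0,0]]}'
```

```text
t: 5.2
ee_pos: [0.6311, -0.2838, 0.1478]
tool_rot: [[-0.115, 0.986, -0.117], [0.698, 0.164, 0.697], [0.707, -0.002, -0.708]]
contact_force: [-0.6, -1.7, -0.7]
gripper_width: 0.421
t: 5.58
ee_pos: [0.6303, -0.2776, 0.1477]
tool_rot: [[-0.115, 0.986, -0.117], [0.698, 0.164, 0.697], [0.707, -0.002, -0.708]]
contact_force: [0.7, -3.4, 0.4]
gripper_width: 0.418
```

```bash
python3 -m handwheel '{"travel":[[-2.1,3.45,0],[-2.1,3.45,0],[-2.1,3.45,0],[-2.1,3.45,0],[-2.1,3.45,0],[-2.1,3.45,0]],"rot":[[0,0,0],[0,0,0],[0,0,0],[0,0,0],[0,0,0],[0,0,0]]}';  python3 - <<'E'
from h import *
t=snap('top','t2');d=snap('side','s2')
a=np.hstack([cv2.resize(d['frame'][150:350,230:430],(400,400)),cv2.resize(t['frame'][180:330,255:405],(400,400),interpolation=cv2.INTER_CUBIC)])
cv2.imwrite('pics/m2.png',a)
E
```

```text
t: 6.32
ee_pos: [0.6175, -0.2568, 0.1477]
tool_rot: [[-0.115, 0.986, -0.117], [0.698, 0.164, 0.697], [0.707, -0.002, -0.707]]
contact_force: [0.9, -3.3, -0.2]
gripper_width: 0.42
```

View pics/m2.png

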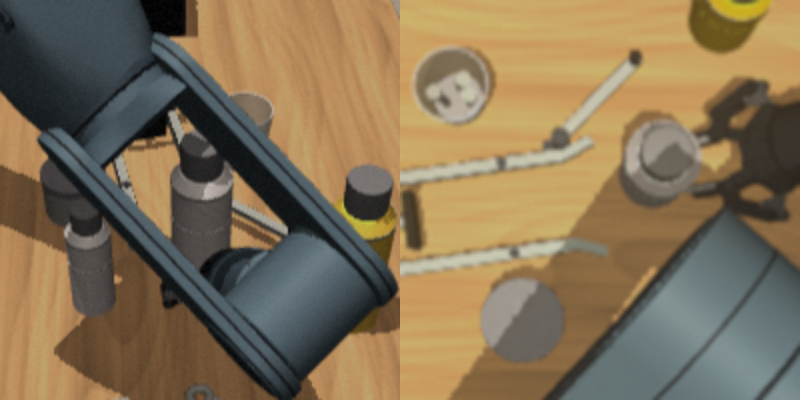

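The can follows, standing upright (cap at right-crop 668,153), and it sits squarely in the cradle. I'll work out its rack coordinates.

```bash
cat >> h.py <<'E'
O=np.array([.5625,-.022]); th=np.radians(99.5); U=np.array([np.cos(th),np.sin(th)]); V=np.array([-U[1],U[0]])
def rack(p): q=np.array(p)[:2]-O; return np.round(1000*np.array([q@U,q@V]),1)
def world(x,y): return O+x/1000*U+y/1000*V
E
python3 - <<'E'
from h import *
t=load('t2'); p=at(t,255+268/2.667-.4,180+153/2.667-.4,.2); print(p,rack(p))
s=r.sense(); print(s['ee_pos'],rack(s['ee_pos']), rack(s['ee_pos'])+[151,0],np.round(s['joint_pos']))
E
```

```text
[ 0.59033542 -0.10226852  0.2       ] [-83.8 -14.2]
[ 0.61737646 -0.25651406  0.14768891] [-240.4  -15.4] [-89.4 -15.4] [-39.  51.  73.  28.  93. -57.]
```

```bash
python3 -m handwheel '{"travel":[[-1.95,3.7,0],[-1.95,3.7,0],[-1.95,3.7,0],[-1.95,3.7,0],[-1.95,3.7,0],[-1.95,3.7,0],[-1.95,3.7,0],[-1.95,3.7,0],[-1.95,3.7,0],[-1.95,3.7,0]],"rot":[[0,0,0],[0,0,0],[0,0,0],[0,0,0],[0,0,0],[0,0,0],[0,0,0],[0,0,0],[0,0,0],[0,0,0]]}';  python3 -m handwheel '{"travel":[[-0.65,3.95,0],[-0.65,3.95,0],[-0.65,3.95,0],[-0.65,3.95,0],[-0.65,3.95,0],[-0.65,3.95,0]],"rot":[[0,0,0],[0,0,0],[0,0,0],[0,0,0],[0,0,0],[0,0,0]]}'
python3 - <<'E'
from h import *
s=r.sense(); print(rack(s['ee_pos'])+[151,0],np.round(s['joint_pos']))
t=snap('top','t3')
cv2.imwrite('pics/m3.png',cv2.resize(t['frame'][150:300,240:440],(800,600),interpolation=cv2.INTER_CUBIC))
E
```

```text
t: 7.68
ee_pos: [0.598, -0.2198, 0.1477]
tool_rot: [[-0.115, 0.986, -0.117], [0.698, 0.164, 0.697], [0.707, -0.002, -0.707]]
contact_force: [1.4, -2.1, -1.0]
gripper_width: 0.42
t: 8.43
ee_pos: [0.5942, -0.196, 0.1477]
tool_rot: [[-0.115, 0.986, -0.117], [0.698, 0.164, 0.697], [0.707, -0.002, -0.707]]
contact_force: [0.0, -3.0, -1.0]
gripper_width: 0.418
[-25.9  -2.5] [-37.  47.  82.  29.  88. -57.]
```

View pics/m3.png

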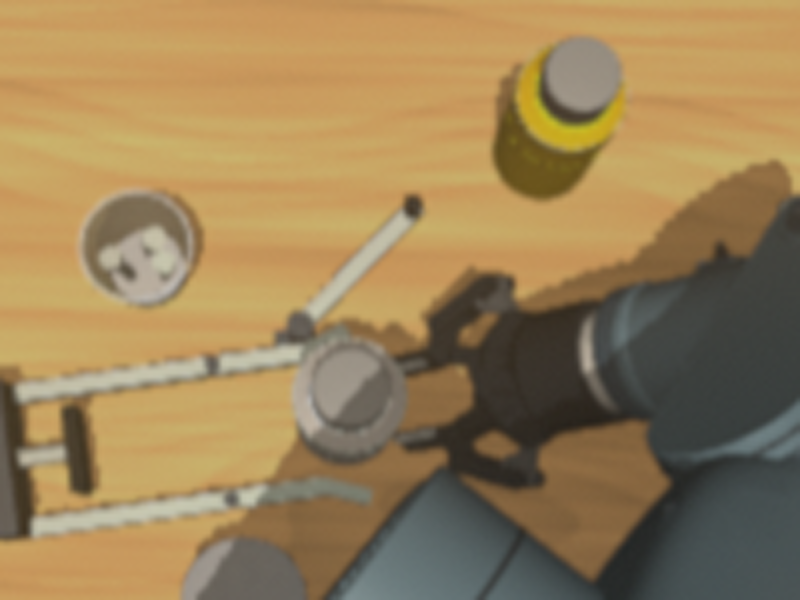

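The can has entered the lips, upright and centred (cap at crop 350,387). The yellow can has ample clearance. I'll keep going straight in.

```bash
python3 - <<'E'
from h import *
p=at(load('t3'),327.1,246.35,.2); print(rack(p))
E
python3 -m handwheel '{"travel":[[-0.65,3.95,0],[-0.65,3.95,0],[-0.65,3.95,0],[-0.65,3.95,0],[-0.65,3.95,0],[-0.65,3.95,0]],"rot":[[0,0,0],[0,0,0],[0,0,0],[0,0,0],[0,0,0],[0,0,0]]}'
```

```text
[-19.6  -2.2]
t: 9.22
ee_pos: [0.5903, -0.1724, 0.1477]
tool_rot: [[-0.115, 0.986, -0.117], [0.698, 0.164, 0.697], [0.707, -0.002, -0.707]]
contact_force: [0.4, -3.0, -0.6]
gripper_width: 0.417
```

```bash
python3 -m handwheel '{"travel":[[-0.65,3.95,0],[-0.65,3.95,0],[-0.65,3.95,0],[-0.65,3.95,0],[-0.65,3.95,0],[-0.65,3.95,0]],"rot":[[0,0,0],[0,0,0],[0,0,0],[0,0,0],[0,0,0],[0,0,0]]}'
```

```text
t: 9.98
ee_pos: [0.5864, -0.1487, 0.1477]
tool_rot: [[-0.115, 0.986, -0.117], [0.698, 0.164, 0.697], [0.707, -0.002, -0.707]]
contact_force: [0.2, -3.2, 0.7]
gripper_width: 0.422
```

```bash
python3 -m handwheel '{"travel":[[-0.5,2.95,0],[-0.5,2.95,0],[-0.5,2.95,0],[-0.5,2.95,0],[-0.5,2.95,0],[-0.5,2.95,0],[-0.5,2.95,0],[-0.5,2.95,0]],"rot":[[0,0,0],[0,0,0],[0,0,0],[0,0,0],[0,0,0],[0,0,0],[0,0,0],[0,0,0]]}'
```

```text
t: 10.98
ee_pos: [0.5824, -0.1251, 0.1477]
tool_rot: [[-0.115, 0.986, -0.117], [0.698, 0.164, 0.697], [0.707, -0.002, -0.707]]
contact_force: [-0.5, -3.1, 0.4]
gripper_width: 0.421
```

```bash
python3 -m handwheel '{"travel":[[-0.5,2.95,0],[-0.5,2.95,0],[-0.5,2.95,0],[-0.5,2.95,0],[-0.5,2.95,0],[-0.5,2.95,0],[-0.5,2.95,0],[-0.5,2.95,0]],"rot":[[0,0,0],[0,0,0],[0,0,0],[0,0,0],[0,0,0],[0,0,0],[0,0,0],[0,0,0]]}'
python3 - <<'E'
from h import *
s=r.sense(); print(rack(s['ee_pos'])+[151,0],np.round(s['joint_pos']))
t=snap('top','t4'); d=snap('side','s4')
a=np.hstack([cv2.resize(d['frame'][150:350,230:430],(400,400)),cv2.resize(t['frame'][170:320,230:380],(400,400),interpolation=cv2.INTER_CUBIC)])
cv2.imwrite('pics/m4.png',a)
E
```

```text
t: 11.98
ee_pos: [0.5784, -0.1015, 0.1477]
tool_rot: [[-0.115, 0.986, -0.117], [0.698, 0.164, 0.697], [0.707, -0.002, -0.707]]
contact_force: [0.5, -2.0, 0.0]
gripper_width: 0.42
[70.  -2.6] [-31.  43.  91.  33.  81. -56.]
```

View pics/m4.png

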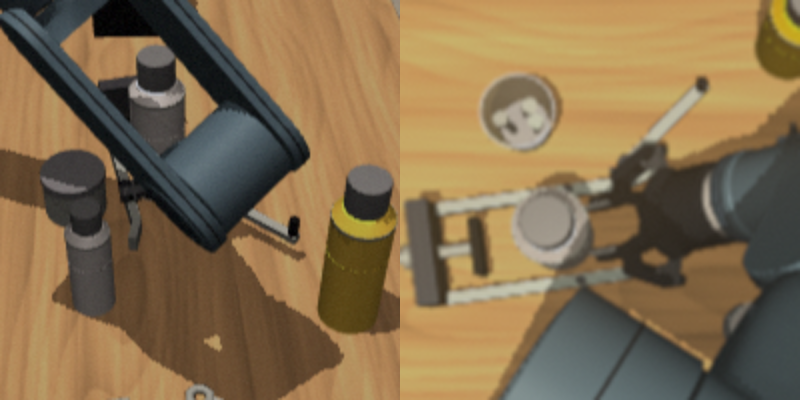

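The can is upright between the rails, cap at (548,222), with roughly 35 mm still to go to the pad at (480,245). The other things haven't moved. I'll slow down.

```bash
python3 -m handwheel '{"travel":[[-0.33,1.97,0],[-0.33,1.97,0],[-0.33,1.97,0],[-0.33,1.97,0],[-0.33,1.97,0],[-0.33,1.97,0],[-0.33,1.97,0],[-0.33,1.97,0]],"rot":[[0,0,0],[0,0,0],[0,0,0],[0,0,0],[0,0,0],[0,0,0],[0,0,0],[0,0,0]]}'
```

```text
t: 13.08
ee_pos: [0.5758, -0.0858, 0.1477]
tool_rot: [[-0.115, 0.986, -0.117], [0.698, 0.164, 0.697], [0.707, -0.002, -0.707]]
contact_force: [0.6, -2.2, 0.4]
gripper_width: 0.422
```

```bash
python3 -m handwheel '{"travel":[[-0.16,1,0],[-0.16,1,0],[-0.16,1,0],[-0.16,1,0],[-0.16,1,0],[-0.16,1,0]],"rot":[[0,0,0],[0,0,0],[0,0,0],[0,0,0],[0,0,0],[0,0,0]]}'
```

```text
t: 13.82
ee_pos: [0.5748, -0.0799, 0.1477]
tool_rot: [[-0.115, 0.986, -0.117], [0.698, 0.164, 0.697], [0.707, -0.002, -0.707]]
contact_force: [0.4, -2.4, -0.4]
gripper_width: 0.42
```

```bash
python3 -m handwheel '{"travel":[[-0.1,0.5,0],[-0.1,0.5,0],[-0.1,0.5,0],[-0.06,0.5,0]],"rot":[[0,0,0],[0,0,0],[0,0,0],[0,0,0]]}'
```

```text
t: 14.32
ee_pos: [0.5745, -0.078, 0.1477]
tool_rot: [[-0.115, 0.986, -0.117], [0.698, 0.164, 0.697], [0.707, -0.002, -0.707]]
contact_force: [0.6, -2.7, 0.5]
gripper_width: 0.423
```

```bash
python3 -m handwheel '{"travel":[[-0.1,0.5,0],[-0.1,0.5,0],[-0.1,0.5,0],[-0.06,0.5,0]],"rot":[[0,0,0],[0,0,0],[0,0,0],[0,0,0]]}'
```

```text
t: 14.82
ee_pos: [0.5741, -0.0759, 0.1477]
tool_rot: [[-0.115, 0.986, -0.117], [0.698, 0.164, 0.697], [0.707, -0.002, -0.707]]
contact_force: [0.1, -2.3, -0.0]
gripper_width: 0.423
```

```bash
python3 -m handwheel '{"travel":[[-0.1,0.5,0],[-0.1,0.5,0],[-0.1,0.5,0],[-0.06,0.5,0]],"rot":[[0,0,0],[0,0,0],[0,0,0],[0,0,0]]}'
```

```text
t: 15.32
ee_pos: [0.5737, -0.0739, 0.1477]
tool_rot: [[-0.115, 0.986, -0.117], [0.698, 0.164, 0.697], [0.707, -0.002, -0.707]]
contact_force: [-0.1, -2.8, 0.0]
gripper_width: 0.42
```

```bash
python3 -m handwheel '{"travel":[[-0.1,0.5,0],[-0.1,0.5,0],[-0.1,0.5,0],[-0.06,0.5,0]],"rot":[[0,0,0],[0,0,0],[0,0,0],[0,0,0]]}' | grep -E 't:|pos|force'
```

```text
t: 15.82
ee_pos: [0.5734, -0.0719, 0.1477]
tool_rot: [[-0.115, 0.986, -0.117], [0.698, 0.164, 0.697], [0.707, -0.002, -0.707]]
contact_force: [0.7, -2.7, -0.0]
```

```bash
python3 -m handwheel '{"travel":[[-0.1,0.5,0],[-0.1,0.5,0],[-0.1,0.5,0],[-0.06,0.5,0]],"rot":[[0,0,0],[0,0,0],[0,0,0],[0,0,0]]}' | grep -E 'pos|force'
```

```text
ee_pos: [0.573, -0.0699, 0.1477]
contact_force: [0.9, -2.3, -0.4]
```

```bash
python3 -m handwheel '{"travel":[[-0.1,0.5,0],[-0.1,0.5,0],[-0.1,0.5,0],[-0.06,0.5,0]],"rot":[[0,0,0],[0,0,0],[0,0,0],[0,0,0]]}' | grep -E 'pos|force'
```

```text
ee_pos: [0.5726, -0.0679, 0.1477]
contact_force: [0.3, -2.4, -0.3]
```

```bash
python3 -m handwheel '{"travel":[[-0.1,0.5,0],[-0.1,0.5,0],[-0.1,0.5,0],[-0.06,0.5,0]],"rot":[[0,0,0],[0,0,0],[0,0,0],[0,0,0]]}' | grep -E 'pos|force'
```

```text
ee_pos: [0.5723, -0.0659, 0.1477]
contact_force: [0.9, -3.0, 0.4]
```

```bash
python3 -m handwheel '{"travel":[[-0.1,0.5,0],[-0.1,0.5,0],[-0.1,0.5,0],[-0.06,0.5,0]],"rot":[[0,0,0],[0,0,0],[0,0,0],[0,0,0]]}' | grep -E 'pos|force'
```

```text
ee_pos: [0.5719, -0.0639, 0.1477]
contact_force: [0.5, -2.7, 0.2]
```

```bash
python3 -m handwheel '{"travel":[[-0.1,0.5,0],[-0.1,0.5,0],[-0.1,0.5,0],[-0.06,0.5,0]],"rot":[[0,0,0],[0,0,0],[0,0,0],[0,0,0]]}' | grep -E 'pos|force'
```

```text
ee_pos: [0.5716, -0.0621, 0.1477]
contact_force: [0.3, -3.8, -0.2]
```

```bash
python3 -m handwheel '{"travel":[[-0.1,0.5,0],[0,0,0]],"rot":[[0,0,0],[0,0,0]]}' | grep -E 'pos|force'
```

```text
ee_pos: [0.5716, -0.0617, 0.1478]
contact_force: [0.5, -3.6, -0.5]
```

```bash
python3 -m handwheel '{"travel":[[-0.1,0.5,0],[0,0,0]],"rot":[[0,0,0],[0,0,0]]}' | grep -E 'pos|force'
```

```text
ee_pos: [0.5715, -0.0613, 0.1478]
contact_force: [0.9, -5.1, 0.2]
```

```bash
python3 -m handwheel '{"travel":[[-0.1,0.5,0],[0,0,0]],"rot":[[0,0,0],[0,0,0]]}' | grep -E 'pos|force'
```

```text
ee_pos: [0.5715, -0.0609, 0.1478]
contact_force: [0.5, -5.9, 0.2]
```

```bash
python3 -m handwheel '{"travel":[[-0.1,0.6,0],[0,0,0],[0,0,0],[0,0,0]],"rot":[[0,0,0],[0,0,0],[0,0,0],[0,0,0]]}' | grep -E 'pos|force'
```

```text
ee_pos: [0.5714, -0.0605, 0.1478]
contact_force: [1.0, -7.2, 1.2]
```

```bash
python3 -m handwheel '{"travel":[[0,0,0],[0,0,0],[0,0.3,0],[0,0,0],[0,0,0],[0,0,0],[0,0,0],[0,0,0],[0,0,0]],"rot":[[0,0,0],[0,0,0],[0,0,0],[0,0,0],[0,0,0],[0,0,0],[0,0,0],[0,0,0],[0,0,0]]}' | grep -E 'pos|force|t:'
```

```text
t: 20.7
ee_pos: [0.5715, -0.0603, 0.1478]
tool_rot: [[-0.115, 0.987, -0.116], [0.699, 0.164, 0.696], [0.706, -0.001, -0.709]]
contact_force: [1.0, -8.1, 0.8]
```

```bash
python3 -m handwheel '{"travel":[[0.2,-1,0],[0.3,-2,0],[0.65,-4,0],[1.3,-8,0],[2,-12,0],[2,-12,0],[2,-12,0],[2,-12,10],[2,-12,30],[0,0,40],[0,0,40],[0,0,40]],"rot":[[0,0,0],[0,0,0],[0,0,0],[0,0,0],[0,0,0],[0,0,0],[0,0,0],[0,0,0],[0,0,0],[0,0,0],[0,0,0],[0,0,0]]}' | grep -E 'pos|force|t:'
python3 - <<'E'
from h import *
s=r.sense(); print(rack(s['ee_pos']),np.round(s['joint_pos']))
t=snap('top','t5'); d=snap('side','s5')
a=np.hstack([cv2.resize(d['frame'][150:350,230:430],(400,400)),cv2.resize(t['frame'][170:320,230:380],(400,400),interpolation=cv2.INTER_CUBIC)])
cv2.imwrite('pics/m5.png',a)
E
```

```text
t: 22.2
ee_pos: [0.5835, -0.1351, 0.3098]
tool_rot: [[-0.115, 0.987, -0.117], [0.698, 0.164, 0.697], [0.706, -0.001, -0.708]]
contact_force: [0.4, 0.2, -0.8]
[-115.   -2.] [-33.  33.  82.  32.  98. -47.]
```

View pics/m5.png

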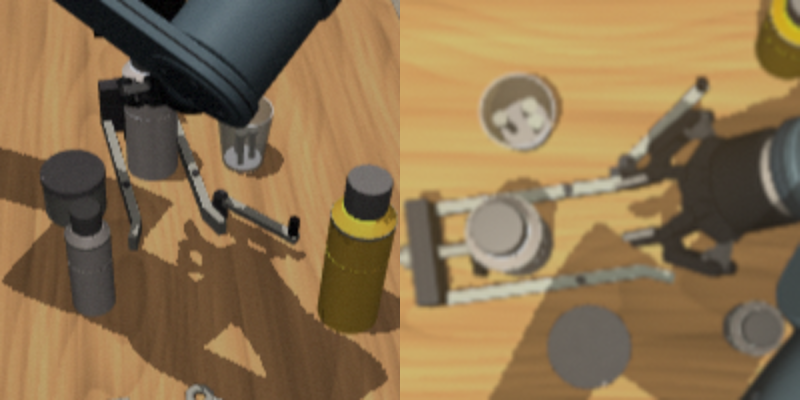

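The can stands at the stop (cap at 498,225), and the keeper and the other things are unmoved. Next I'll set the tool vertical with the fingers shut, and work out the keeper arc.

```bash
python3 -m handwheel '{"travel":[[0,0,10],[0,0,10],[0,0,0],[0,0,0],[0,0,0],[0,0,0]],"rot":[[-8.87,-1.49,0],[-8.87,-1.49,0],[-8.87,-1.49,0],[-8.87,-1.49,0],[-8.87,-1.49,0],[0,0,0]]}' 1 20
python3 - <<'E'
from h import *
np.set_printoptions(precision=1,suppress=True)
H=np.array([.6232,-.0106]);prev=None
s=r.sense(); prev=np.array(s['ee_pos'][:2])*1000; print(np.round(s['joint_pos']))
def P(a,extra=0,rad=80):
    a=np.radians(a); off=6+11*abs(np.cos(a))+15*abs(np.sin(a))+extra
    l=rad*np.array([-np.sin(a),np.cos(a)])-off*np.array([np.cos(a),np.sin(a)])*1
    return 1000*H+l[0]*U+l[1]*V
for a,e in [(127,18)]+[(k,0) for k in range(127,-9,-9)]:
    p=P(a,e); print(a,p,p-prev); prev=p
E
```

```text
t: 23.05
ee_pos: [0.5833, -0.1336, 0.328]
tool_rot: [[-0.165, 0.986, -0.001], [0.986, 0.165, 0.001], [0.001, -0.0, -1.0]]
contact_force: [0.7, 0.5, -0.4]
gripper_width: 0.003
[-24.  23.  87.   0.  70. -33.]
127 [710.6 -34.8] [127.2  98.8]
127 [698.2 -47.8] [-12.4 -13.1]
118 [691.3 -59.2] [ -6.9 -11.4]
109 [682.3 -69.6] [ -9.  -10.4]
100 [671.3 -78.4] [-11.   -8.9]
91 [658.6 -85.4] [-12.7  -7. ]
82 [647.7 -90. ] [-10.9  -4.6]
73 [636.1 -93. ] [-11.6  -3. ]
64 [623.8 -94.2] [-12.3  -1.2]
55 [611.  -93.4] [-12.8   0.8]
46 [598.  -90.4] [-12.9   3. ]
37 [585.4 -85. ] [-12.6   5.3]
28 [573.6 -77.4] [-11.8   7.7]
19 [563.1 -67.5] [-10.5   9.9]
10 [554.3 -55.6] [-8.8 11.9]
1 [547.7 -42.1] [-6.6 13.5]
-8 [543.7 -31.7] [-4.  10.5]
```

```bash
python3 -m handwheel '{"travel":[[32,24.8,0],[32,24.8,0],[32,24.8,0],[31.3,24.2,0],[0,0,-30],[0,0,-30],[0,0,-30],[0,0,-25],[0,0,-12],[0,0,0]],"rot":[[0,0,0],[0,0,0],[0,0,0],[0,0,0],[0,0,0],[0,0,0],[0,0,0],[0,0,0],[0,0,0],[0,0,0]]}'
```

```text
t: 24.3
ee_pos: [0.7106, -0.0364, 0.1995]
tool_rot: [[-0.162, 0.987, -0.003], [0.987, 0.162, 0.002], [0.002, -0.003, -1.0]]
contact_force: [0.7, -0.3, 0.1]
gripper_width: -0.001
```

```bash
python3 -m handwheel '{"travel":[[-4,-4,0],[-4,-4,0],[-4.4,-4,0],[-3.4,-5.7,0],[-3.5,-5.7,0],[-4.5,-5.2,0],[-4.5,-5.2,0],[-5.5,-4.4,0],[-5.5,-4.4,0]],"rot":[[0,0,0],[0,0,0],[0,0,0],[0,0,0],[0,0,0],[0,0,0],[0,0,0],[0,0,0],[0,0,0]]}'
python3 - <<'E'
from h import *
t=snap('top','t6'); d=snap('side','s6')
a=np.hstack([cv2.resize(d['frame'][150:350,230:430],(400,400)),cv2.resize(t['frame'][150:300,255:405],(400,400),interpolation=cv2.INTER_CUBIC)])
cv2.imwrite('pics/m6.png',a)
E
```

```text
t: 25.42
ee_pos: [0.6713, -0.0789, 0.2008]
tool_rot: [[-0.163, 0.987, 0.0], [0.987, 0.163, -0.0], [-0.0, 0.0, -1.0]]
contact_force: [0.5, 2.3, 0.8]
gripper_width: -0.002
```

View pics/m6.png

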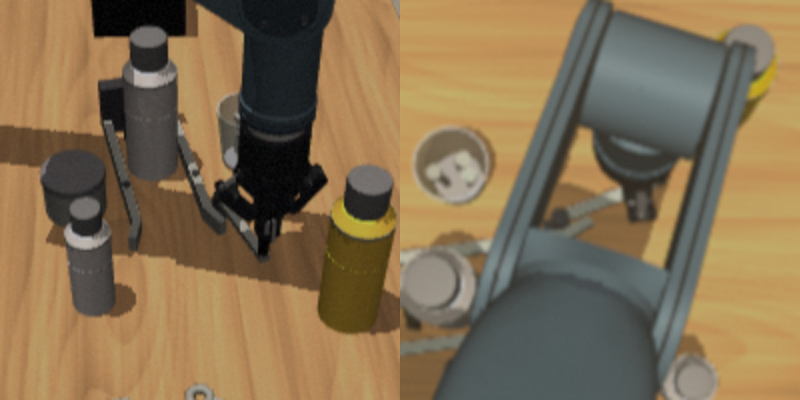

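```bash
python3 -m handwheel '{"travel":[[-6.3,-3.5,0],[-6.4,-3.5,0],[-5.5,-2.3,0],[-5.5,-2.3,0],[-5.8,-1.5,0],[-5.8,-1.5,0],[-6.1,-0.6,0],[-6.2,-0.6,0],[-6.4,0.4,0],[-6.4,0.4,0],[-6.4,1.5,0],[-6.5,1.5,0]],"rot":[[0,0,0],[0,0,0],[0,0,0],[0,0,0],[0,0,0],[0,0,0],[0,0,0],[0,0,0],[0,0,0],[0,0,0],[0,0,0],[0,0,0]]}'
```

```text
t: 27.02
ee_pos: [0.5979, -0.0905, 0.2007]
tool_rot: [[-0.163, 0.987, 0.0], [0.987, 0.163, -0.0], [-0.0, 0.0, -1.0]]
contact_force: [2.2, -0.4, -0.3]
gripper_width: 0.001
```

```bash
python3 -m handwheel '{"travel":[[-6.3,2.6,0],[-6.3,2.7,0],[-5.9,3.8,0],[-5.9,3.9,0],[-5.2,4.9,0],[-5.3,5,0],[-4.4,5.9,0],[-4.4,6,0],[-2.3,4.5,0],[-1.7,3.5,0]],"rot":[[0,0,0],[0,0,0],[0,0,0],[0,0,0],[0,0,0],[0,0,0],[0,0,0],[0,0,0],[0,0,0],[0,0,0]]}'
python3 - <<'E'
from h import *
t=snap('top','t7');d=snap('side','s7')
E
```

```text
t: 28.28
ee_pos: [0.5504, -0.0475, 0.2007]
tool_rot: [[-0.163, 0.987, -0.0], [0.987, 0.163, -0.0], [0.0, -0.0, -1.0]]
contact_force: [2.0, -0.9, -0.8]
gripper_width: 0.003
```

```bash
python3 -m handwheel '{"travel":[[-0.3,1,0],[-0.3,1,0],[-0.3,1,0],[-0.3,1,0]],"rot":[[0,0,0],[0,0,0],[0,0,0],[0,0,0]]}'|grep -E 'pos|force'
```

```text
ee_pos: [0.5493, -0.0438, 0.2006]
contact_force: [-1.3, -1.0, -0.4]
```

```bash
python3 -m handwheel '{"travel":[[-0.2,1,0],[-0.2,1,0],[-0.2,1,0],[-0.1,1,0]],"rot":[[0,0,0],[0,0,0],[0,0,0],[0,0,0]]}'|grep -E 'pos|force'
```

```text
ee_pos: [0.5489, -0.0417, 0.2007]
contact_force: [-1.3, -14.6, -3.2]
```

Hard stop felt (14.6 N) at the predicted shut position. I'll back straight off, go up and look.

```bash
python3 -m handwheel '{"travel":[[0,0,0],[0.3,-2,0],[0.7,-4,0],[1.6,-10,0],[2.5,-15,0],[2.5,-15,0],[0,0,30],[0,0,45],[0,-20,55],[0,-40,40],[0,-50,10],[0,-50,0]],"rot":[[0,0,0],[0,0,0],[0,0,0],[0,0,0],[0,0,0],[0,0,0],[0,0,0],[0,0,0],[0,0,0],[0,0,0],[0,0,0],[0,0,0]]}'|grep -E 'pos|force'; python3 -m handwheel '{"travel":[[0,-50,0],[0,-50,0],[0,-50,0],[-10,-30,0],[0,0,0]],"rot":[[0,0,0],[0,0,0],[0,0,0],[0,0,0],[0,0,0]]}'|grep -E 'pos|force'
python3 - <<'E'
from h import *
t=snap('top','t8');d=snap('side','s8')
a=np.hstack([cv2.resize(d['frame'][140:340,240:440],(400,400)),cv2.resize(t['frame'][170:320,230:380],(400,400),interpolation=cv2.INTER_CUBIC)])
cv2.imwrite('pics/m8.png',a)
E
```

```text
ee_pos: [0.5563, -0.2481, 0.3828]
contact_force: [1.5, 0.3, 0.2]
ee_pos: [0.5447, -0.4293, 0.3798]
contact_force: [-0.0, 0.7, -0.8]
```

View pics/m8.png

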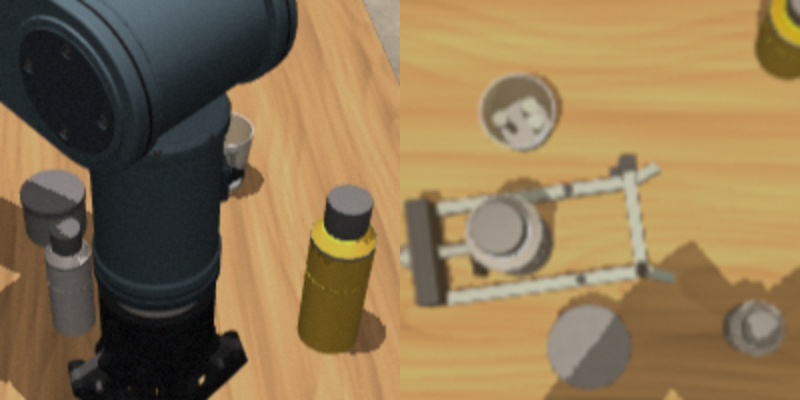

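Run:
```python
from h import *
t=load('t8'); P=lambda x,y,z:at(t,230+(x-400)/2.667-.4,170+y/2.667-.4,z)
h,p=P(627,165,.036),P(643,270,.061); d=(h-p)[:2]; print(rack(h),rack(p),np.linalg.norm(d),np.degrees(np.arctan2(-d@U*-1,-d@V*-1)))
print('can',rack(P(498,225,.2)))
print('block corners vs before', P(433,200,.075),P(443,303,.075))
a,b=load('top0')['frame'],t['frame']
diff=cv2.absdiff(a,b).max(2)
for n,(x,y) in dict(cup=(275,212),tin=(301,298),screw=(420,320),spanner=(427,228),charger=(505,253),small=(363,293),yellow=(380,178)).items(): print(n,diff[y-22:y+22,x-22:x+22].mean().round(1),(diff[y-22:y+22,x-22:x+22]>60).sum())
s=r.sense(); print(s['t'],s['contact_force'])
```

```text
[  1.7 -59.7] [ 0.7 43.6] 0.10329656084104562 179.43829831929185
can [115.1  -4.1]
block corners vs before [0.57860396 0.16874578 0.075     ] [0.48333061 0.15537987 0.075     ]
cup 14.9 0
tin 25.7 0
screw 27.8 326
spanner 22.2 0
charger 78.4 1025
small 31.7 0
yellow 14.2 0
31.6 [-0.50274638  0.81981405  0.67395295]
```

```bash
python3 -c "
from h import *
print(r.sign_off())"
```

```text
the job is handed in; nothing more can be done
None
```

The spray can is in the bay against the spring stop, the keeper bar is shut across the mouth, and I handed the job in at about 32 s of the 70 s.

- **Push:** I pushed the large aluminium can low down with the part-open fingertips, about 36 mm above the plank. It slid in upright, with about 2–3 N of drag. At the stop I leaned it at about 7 to 8 N for over a second. The highest push I read was 8.1 N, and that includes the drag on the plank, so the pad itself felt less. Readings came only at the end of each move.
- **Keeper:** I backed off, then swung the bar round with the shut fingers until it met its hard stop, where I read 14.6 N. I then withdrew well clear.
- **Last checks:**
  - **Bar and can:** In the last top picture the bar is within about 0.6° of straight across. The can stands against the stop, about 115 mm in and 4 mm off my estimate of the centreline; its own error is a few mm.
  - **Other things:** Comparing the first and last top pictures, the cup, tin, spanner, small can and yellow can are unmoved. The charger and screwdriver patches did differ. I put that down to the arm and its shadow, because the tool never went near either, but I did not confirm it with another picture.
  - **Robot:** At hand-in the arm was touching nothing, with the force reading at noise level.

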